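# Run the vial rack under the height bar

### The arm

A 6-joint arm with a two-finger parallel gripper is mounted at the origin on the work surface. World frame = base frame: x ahead of the robot, y to its left, z up, the work surface at z = 0. Lengths are in m, angles in rad, forces in N, time in s.
With the tool pointing down it reaches from about 0.35 to 0.95 m from the base axis. Payload 17.4 kg.
Tool frame: the origin (TCP) lies on the centre line of the jaws, within the pads' length; the fingertips stand 22 mm ahead of it and the grasp point (between the pads) lies 3 mm ahead of it; z points along the fingers, y is the direction in which the jaws open and shut (so a half turn about z gives the same grasp; the last joint's range is limited). The gripper opens to 93 mm and grips with 3 to 60 N. Pads are 15 mm wide; open, the fingers measure 128 mm over their backs; the gripper's body (75 mm by 188 mm) begins 65 mm behind the grasp point.
Start: joints at [1.303, 0.116, 1.442, -0, 1.584, -0.038], TCP at [0.154, 0.657, 0.241] pointing down, gripper open.
Joint ranges: [-2.83, 2.83], [-0.83, 2.19], [0.07, 2.5], [-1.14, 4.28], [0.01, 3], [-2.97, 2.97]. Speed limits (rad/s): [1.89, 1.89, 2.22, 3.14, 3.14, 3.14].

### API

Orientations are given as [roll, pitch, yaw] about the fixed x, y, z axes, in that order (R = Rz(yaw) Ry(pitch) Rx(roll)).
In Python, from workcell import state, camera, get_calibration, finish_job, find_in gives the robot as it stands. The module is installed in compiled form; this text tells all that it offers.
- The arm moves only by the tool carry_out, never from a script. Its argument "series" is a list of rows, each a list of 2 entries, a list of its own where there are three numbers: the shift along the tool's x, y, z in cm, then the turn, a rotation vector about the tool's x, y, z in degrees. A call has 1 to 8 rows; each row is the pose to reach, as a shift and turn from the pose commanded when the call began, along the tool's axes at that moment; what a row does not reach only later rows make up. A row lasts 1/12 s, in which the tool goes at most 41.7 mm and 7.16 degrees, less where a joint would pass 70% of its speed; a pose out of reach is approached as far as the arm can. A call with a gripper value outside its range is refused whole. "hand" is the opening in per cent of the stroke, from 0 (shut) to 100 (fully open), set as the call begins (left out, the last holds). The fingers move at their own pace and stop on an object; the grip force is fixed at half the most. Time passes only in rows, so rows that repeat a pose let the fingers close. It gives the time, the measured TCP pose, the force and the opening at its end, in the units of the state.
- state(): the state, without advancing time (a new reading comes with each control period).
- camera(name): name is "scene" or "top" or "wrist"; returns the picture (400x640x3 uint8, red, green, blue); there is no depth.
- get_calibration(name): a dict with "vfov" (degrees; the focal length in pixels is half the picture's height over the tangent of half this angle, whatever the lens; pixels are square), "cx", "cy" (the principal point, pixels), "origin" and "orientation" of the camera in the world. Camera axes: x right, y down, z forward; pixel columns grow to the right and rows downward; lengths in m; the calibration is good to about 2 mm. The wrist camera is an equidistant fisheye: a pixel r from the principal point sees the ray r / f radians off the axis. A picture is of the moment at which its call begins: read the wrist's pose just before it. get_calibration takes no time and is no camera call; for the wrist camera it gives the pose at the moment of the call.
- finish_job(): hands the job in, once; it reports no verdict.
Trained networks look in the newest picture that a camera, given by its name, has taken for a name from the list of things; names that differ only in an ending like _2 or _b are one class to them, and where a whole thing is asked for, a point or a joint stands for the part that bears it (a point fixed in the world has none). Each returns a list of dicts, best first, with "conf" (0 to 1); they miss things now and then, are a little off and sometimes report something else, mostly with a low value. They report only what shows in the picture. A call takes as long as a camera call.
- find_in(camera, query): "box" ([left, top, right, bottom] in pixels, round what is visible of it).
The state is a dict: "time_s": time; "joint_positions": joint angles; "qvel": joint speeds; "tau": joint torques, N m; "ee_pos": TCP position; "orientation": TCP orientation; "wrist_force": force on the tool from outside, world axes, zero at the start; "ft_torque": the same for the moment, N m; "finger_gap": finger opening in m.
Only numpy, scipy, OpenCV 4.12 (cv2) and the standard library are available. Lean on these libraries where they do the work, as an engineer would, in place of code of your own. Each camera call takes 0.05 s, during which the arm holds its last target.

### The job

Some of the four capped vials in the aluminium rack have not gone all the way down into their wells. Press down any that stand high, then slide the rack between the guides and under the fixed height bar so that all four vials clear it, push it up against the back stop, hold it pressed there for a moment, and leave it there. Never force anything: the vials are glass, so press and push gently; if a vial catches on the bar, stop and put it right. Leave the other things on the bench alone.

Things in the scene. Friction and masses are not known exactly. Their poses are not given: they have to be found in the camera images.
- gauge: Height gauge, fixed on the bench: dark steel plate 440 x 124 mm, 8 mm thick. Origin: centre of its underside; +x = the lane's direction of push, z up. Two black side guides, 47 mm apart inside, 14 mm high above the plate, run from x = 60 to 215 mm, with flared lead-ins from x = 13 mm (mouth about 80 mm wide). Behind that the plate is open and flat; the rack starts there.
- height_bar: The gauge's fixed bridge bar: steel, 10 mm (along the lane) x 118 x 12 mm high, on two posts 14 mm square, 104 mm between centres. Origin: on the plate's top face, mid lane, under the bar (gauge x = 70 mm); axes as the gauge. Its underside is only about 2 mm higher than the cap of a vial that is home. Nothing of it is higher than 75 mm above the plate.
- back_stop: Fixed aluminium stop block at the end of the lane, 47 mm wide, 20 mm high. Origin: foot of the face that meets the rack's nose, on the plate's top face, mid lane (gauge x = 200 mm); axes as the gauge.
- rack: Loose aluminium vial rack, 0.5 to 0.8 kg: block 180 x 44 mm, 30 mm high, four capped vials in a row. Origin: centre of its underside; +x to its nose, which goes first under the bar. An upright grip plate, taller than the bar, stands at its tail and stays on the near side. With its nose on the back stop its origin is at gauge x = 110 mm; the bar is then between the last vial and the grip plate.
- rack_grip (a point): Middle of the top edge of the rack's grip plate, 76 mm above the rack's underside, at rack x = -82 mm. The plate is 16 mm thick (rack x) and 44 mm wide (rack y), and stands free above the 30 mm high block: it can be gripped from above across the 44 mm.
- well0 (a point): Point on the top face of the rack's block (x = -18 mm, 30 mm above its underside) on the axis of this glass vial: 23 mm thick, flat metal cap 21 mm. The vial slides only up and down: an O-ring drags with about 6 N all the way, then it meets a firm stop (home). Cap height is not measured: home lies somewhere 36 to 54 mm above the rack's underside, the same for all four; at the start the cap stands 0 to 8 mm proud of it.
- well1 (a point): Point on the top face of the rack's block (x = 12 mm, 30 mm above its underside) on the axis of this glass vial: 23 mm thick, flat metal cap 21 mm. The vial slides only up and down: an O-ring drags with about 6 N all the way, then it meets a firm stop (home). Cap height is not measured: home lies somewhere 36 to 54 mm above the rack's underside, the same for all four; at the start the cap stands 0 to 8 mm proud of it.
- well2 (a point): Point on the top face of the rack's block (x = 42 mm, 30 mm above its underside) on the axis of this glass vial: 23 mm thick, flat metal cap 21 mm. The vial slides only up and down: an O-ring drags with about 6 N all the way, then it meets a firm stop (home). Cap height is not measured: home lies somewhere 36 to 54 mm above the rack's underside, the same for all four; at the start the cap stands 0 to 8 mm proud of it.
- well3 (a point): Point on the top face of the rack's block (x = 72 mm, 30 mm above its underside) on the axis of this glass vial: 23 mm thick, flat metal cap 21 mm. The vial slides only up and down: an O-ring drags with about 6 N all the way, then it meets a firm stop (home). Cap height is not measured: home lies somewhere 36 to 54 mm above the rack's underside, the same for all four; at the start the cap stands 0 to 8 mm proud of it.
- bottle: Bystander: loose brown glass bottle, 52 mm diameter, 105 mm tall, origin at the centre of its underside. Leave alone.
- spare_vial: Bystander: a loose spare capped vial standing on the bench, 23 mm diameter, 46 mm tall, origin at the centre of its underside. Leave alone.
- vial_box: Bystander: open cardboard box 100 x 140 mm, 35 mm high, origin at the centre of its underside. Leave alone.
- beaker: Bystander: clear plastic beaker, 56 mm diameter, 65 mm tall, origin at the centre of its underside. Leave alone.

How it is judged:
By the outcome, as a careful person would: the job done as asked, in the order asked, and still so for the second after the job is handed in, with the robot touching nothing.
It also fails if it takes over 72 s, if anything falls off the work surface, if the arm or the gripper's body presses on something with over 40 N, if the wrist force passes 120 N, or if a joint passes its speed limit or range.

## Working session

There is one attempt and no reset: what is moved stays moved. The work goes in short steps, Python scripts to look and compute and a tool call to move; the robot and the scene stay as the last step left them, time stands still between calls to the robot, and variables do not carry over. Pictures are saved under pics/ and viewed, and the job is handed in when it is done.

Besides the shell and the picture viewer there is one more tool, called after "Request:" by a JSON object that holds its "name" and its "arguments". carry_out: Moves the arm, as the interface text tells. Its arguments: {"type":"object","properties":{"series":{"type":"array","items":{"type":"array"}},"hand":{"type":"number"}},"required":["series"]}

```bash
mkdir -p pics
python3 - <<'E'
from workcell import *
import cv2
s=state(); print(s)
for n in ["scene","top","wrist"]:
    im=camera(n); cv2.imwrite(f"pics/{n}0.png",im[:,:,::-1]); print(n,get_calibration(n))
    for q in ["gauge","rack","height_bar","back_stop","rack_grip"]+(["well0"] ):
        print(q,[(d['box'],round(d['conf'],2)) for d in find_in(n,q)][:4])
print(state()['time_s'])
E
```

```text
{'time_s': 0.0, 'joint_positions': array([ 1.30317493e+00,  1.16485132e-01,  1.44227951e+00, -1.85899997e-05,
        1.58398804e+00, -3.77821369e-02]), 'qvel': array([ 0.00094593, -0.00076437, -0.00158189,  0.00227633, -0.00068466,
       -0.00077081]), 'tau': array([ 5.36792926e-03, -7.21258307e+01, -6.22629261e+01,  7.83383776e-02,
        2.35837890e-02, -8.71127486e-05]), 'ee_pos': array([0.15373311, 0.65707362, 0.23989689]), 'orientation': array([-3.14043275e+00, -2.52426127e-05,  2.91175315e+00]), 'wrist_force': array([ 0.10443119, -0.29041936, -0.77418712]), 'ft_torque': array([ 0.04517984,  0.04580566, -0.02530963]), 'finger_gap': 0.09325478809655219}
scene {'vfov': 47.4161506941719, 'cx': 324.2183632806931, 'cy': 202.55702218897392, 'origin': array([ 1.03010397, -0.48683531,  0.79763511]), 'orientation': array([-2.35032958,  0.00745202,  0.73475653])}
gauge [([210.8, 191.8, 392.8, 331.3], 0.8), ([223.0, 238.1, 307.5, 298.4], 0.65)]
rack [([221.3, 238.7, 307.3, 294.9], 0.71)]
height_bar [([313.1, 199.0, 355.3, 251.2], 0.78), ([221.3, 237.5, 310.3, 299.5], 0.18)]
back_stop [(
[... 303 characters left out ...]
), 'orientation': array([-3.07482057, -0.0116617 , -1.58424797])}
gauge []
rack [([347.3, 190.7, 437.6, 226.5], 0.57)]
height_bar [([315.4, 165.1, 328.1, 218.7], 0.61)]
back_stop []
rack_grip [([354.2, 192.5, 438.4, 224.3], 0.62), ([316.3, 167.7, 328.2, 218.4], 0.6)]
well0 [([348.4, 190.5, 437.4, 223.9], 0.75)]
wrist {'vfov': 65.70646984690485, 'cx': 323.6402926937255, 'cy': 198.57411139820476, 'origin': array([0.08022943, 0.67540738, 0.38490354]), 'orientation': array([ 2.86780081e+00, -1.49271172e-05,  1.34055534e+00])}
gauge []
rack [([35.3, 385.5, 49.9, 399.3], 0.54)]
height_bar []
back_stop []
rack_grip [([35.3, 385.0, 48.5, 399.7], 0.57)]
well0 [([39.7, 386.7, 45.6, 399.2], 0.57)]
1.05
```

Run:
```python
import cv2
a=cv2.imread("pics/scene0.png"); cv2.imwrite("pics/s1.png",cv2.resize(a[170:350,190:460],None,fx=2.9,fy=2.9,interpolation=cv2.INTER_CUBIC))
a=cv2.imread("pics/top0.png"); cv2.imwrite("pics/t1.png",cv2.resize(a[140:260,230:460],None,fx=3.4,fy=3.4,interpolation=cv2.INTER_CUBIC))
```

```text
(no output)
```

View pics/s1.png

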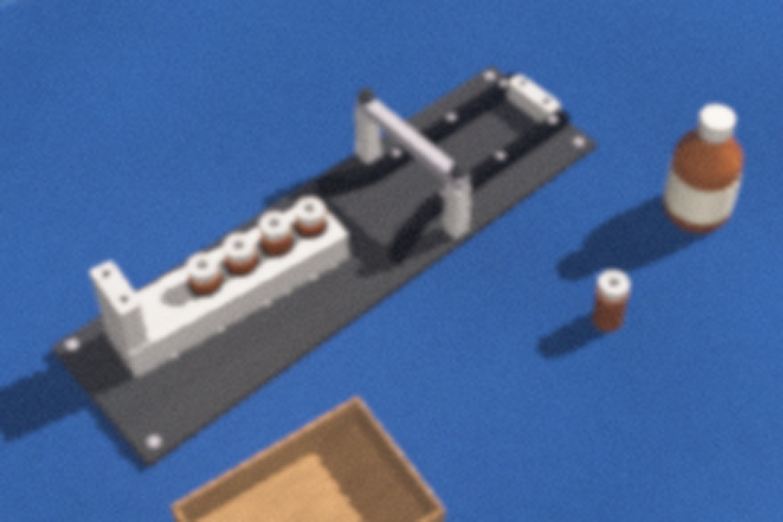

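View pics/t1.png

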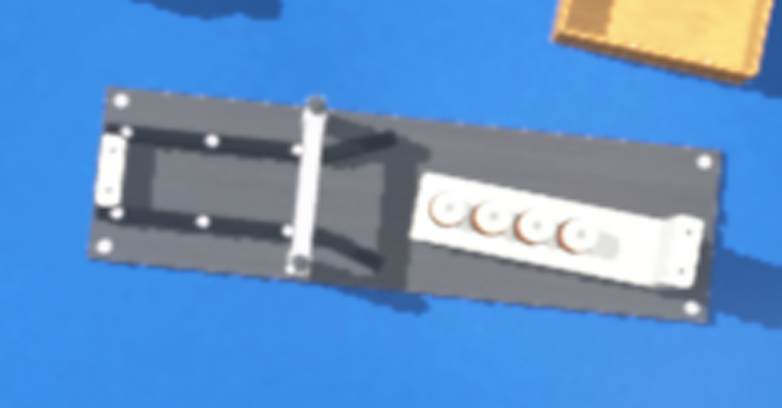

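View pics/top0.png

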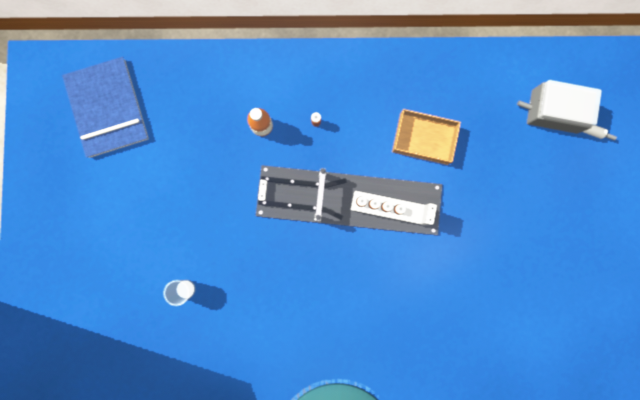

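View pics/scene0.png

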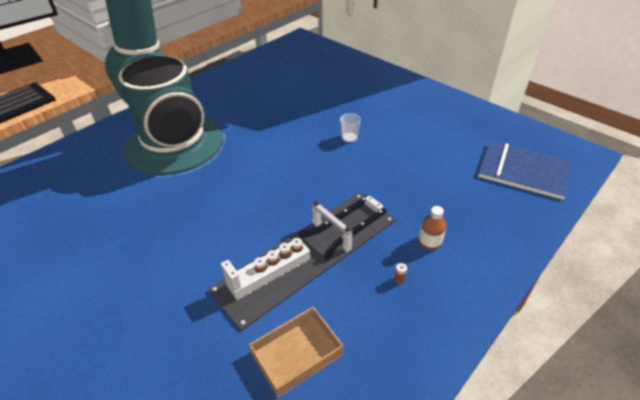

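```bash
cat > h.py <<'E'
import numpy as np, cv2
from scipy.spatial.transform import Rotation as R
def proj(P,c,fish=False):
    P=np.atleast_2d(P); f=200/np.tan(np.radians(c['vfov'])/2)
    M=R.from_euler('xyz',c['orientation']).as_matrix()
    p=(P-np.array(c['origin']))@M
    if fish:
        r=np.hypot(p[:,0],p[:,1]); th=np.arctan2(r,p[:,2]); k=f*th/np.maximum(r,1e-9)
        return np.c_[c['cx']+k*p[:,0],c['cy']+k*p[:,1]]
    return np.c_[c['cx']+f*p[:,0]/p[:,2],c['cy']+f*p[:,1]/p[:,2]]
def ray(uv,c,fish=False):
    f=200/np.tan(np.radians(c['vfov'])/2); uv=np.atleast_2d(np.array(uv,float))
    d=(uv-[c['cx'],c['cy']])/f
    if fish:
        r=np.linalg.norm(d,axis=1,keepdims=True); d=np.c_[d/np.maximum(r,1e-9)*np.sin(r),np.cos(r)]
    else: d=np.c_[d,np.ones(len(d))]
    return d@R.from_euler('xyz',c['orientation']).as_matrix().T
def onz(uv,z,c,fish=False):
    d=ray(uv,c,fish); o=np.array(c['origin']); return o+d*((z-o[2])/d[:,2])[:,None]
E
python3 - <<'E'
from h import *
from workcell import get_calibration
t=get_calibration('top'); s=get_calibration('scene')
tu=lambda L:[(230+u/3.4,140+v/3.4) for u,v in L]
su=lambda L:[(190+u/2.9,170+v/2.9) for u,v in L]
print("plate top\n",onz(tu([(108,87),(720,152),(708,322),(92,258)]),.008,t).round(4))
print("plate scene(left back? near...)\n",onz(su([(487,67),(595,145),(148,466),(52,350)]),.008,s).round(4))
print("caps top z~.055\n",onz(tu([(582,235),(537,226),(493,217),(449,208)]),.055,t).round(4))
print("caps scene\n",onz(su([(204,266),(238,246),(274,224),(310,210)]),.055,s).round(4))
print("grip top\n",onz(tu([(684,252)]),.084,t).round(4), onz(su([(117,286)]),.084,s).round(4))
E
```

```text
plate top
 [[ 0.6499  0.1722  0.008 ]
 [ 0.5983 -0.2615  0.008 ]
 [ 0.478  -0.249   0.008 ]
 [ 0.5287  0.1838  0.008 ]]
plate scene(left back? near...)
 [[ 0.5308  0.1836  0.008 ]
 [ 0.6552  0.1702  0.008 ]
 [ 0.6056 -0.2644  0.008 ]
 [ 0.4843 -0.2501  0.008 ]]
caps top z~.055
 [[ 0.5377 -0.152   0.055 ]
 [ 0.5441 -0.1218  0.055 ]
 [ 0.5506 -0.0923  0.055 ]
 [ 0.557  -0.0628  0.055 ]]
caps scene
 [[ 0.5401 -0.1484  0.055 ]
 [ 0.5449 -0.1199  0.055 ]
 [ 0.5496 -0.0884  0.055 ]
 [ 0.5598 -0.0614  0.055 ]]
grip top
 [[ 0.524  -0.2122  0.084 ]] [[ 0.5282 -0.212   0.084 ]]
```

Request:
{"name": "carry_out", "arguments": {"series": [[[-55.6,-64.8,4],[0,0,89.6]],[[-55.6,-64.8,4],[0,0,89.6]],[[-55.6,-64.8,4],[0,0,89.6]],[[-55.6,-64.8,4],[0,0,89.6]],[[-55.6,-64.8,4],[0,0,89.6]],[[-55.6,-64.8,4],[0,0,89.6]],[[-55.6,-64.8,4],[0,0,89.6]],[[-55.6,-64.8,4],[0,0,89.6]]], "hand": 0}}

```text
time_s: 1.72
ee_pos: [0.3076, 0.36, 0.2251]
orientation: [3.141, -0.0, 1.906]
wrist_force: [1.0, 1.3, 1.0]
finger_gap: 0.044
```

Request:
{"name": "carry_out", "arguments": {"series": [[[-51.3,7.6,2.5],[0,0,31.9]],[[-51.3,7.6,2.5],[0,0,31.9]],[[-51.3,7.6,2.5],[0,0,31.9]],[[-51.3,7.6,2.5],[0,0,31.9]],[[-51.3,7.6,2.5],[0,0,31.9]],[[-51.3,7.6,2.5],[0,0,31.9]],[[-51.3,7.6,2.5],[0,0,31.9]],[[-51.3,7.6,2.5],[0,0,31.9]]]}}

```text
time_s: 2.38
ee_pos: [0.4639, 0.0656, 0.2093]
orientation: [3.141, -0.0, 1.355]
wrist_force: [1.1, 0.8, -0.4]
finger_gap: 0.0005
```

```bash
cat >> h.py <<'E'
def go(target,yaw):
    from workcell import state
    s=state(); M=R.from_euler('xyz',s['orientation'])
    T=R.from_euler('xyz',[np.pi,0,yaw])
    print('t',round(s['time_s'],2),'pos',s['ee_pos'].round(4),'rpy',s['orientation'].round(4),'F',s['wrist_force'].round(1))
    print('shift cm',(M.inv().apply(np.array(target)-s['ee_pos'])*100).round(2),'turn',np.degrees((M.inv()*T).as_rotvec()).round(2))
E
python3 -c "
from h import *
go([.548,-.1,.2],1.349)"
```

```text
t 2.38 pos [0.4639 0.0656 0.2093] rpy [ 3.1406e+00 -4.0000e-04  1.3548e+00] F [ 1.1  0.8 -0.4]
shift cm [-14.37  11.76   0.94] turn [ 0.06 -0.02  0.33]
```

Request:
{"name": "carry_out", "arguments": {"series": [[[-14.4,11.8,0.9],[0,0,0.3]],[[-14.4,11.8,0.9],[0,0,0.3]],[[-14.4,11.8,0.9],[0,0,0.3]],[[-14.4,11.8,0.9],[0,0,0.3]],[[-14.4,11.8,0.9],[0,0,0.3]],[[-14.4,11.8,0.9],[0,0,0.3]],[[-14.4,11.8,0.9],[0,0,0.3]]]}}

```text
time_s: 2.97
ee_pos: [0.5479, -0.099, 0.1996]
orientation: [-3.141, -0.0, 1.348]
wrist_force: [-0.2, 0.4, 1.1]
finger_gap: 0.0009
```

Run:
```python
from h import *
from workcell import *
print(state()['ee_pos'],state()['orientation'],state()['wrist_force'])
c=get_calibration('wrist'); print(c)
im=camera('wrist'); cv2.imwrite('pics/w1.png',im[:,:,::-1])
```

```text
[ 0.54788507 -0.09895356  0.1995611 ] [-3.14059620e+00 -1.23485639e-04  1.34798244e+00] [-0.15420407  0.43222768  1.10543306]
{'vfov': 65.70646984690485, 'cx': 323.6402926937255, 'cy': 198.57411139820476, 'origin': array([ 0.56424494, -0.02468354,  0.34383103]), 'orientation': array([ 2.86771977e+00,  1.18869396e-03, -2.23262030e-01])}
```

View pics/w1.png

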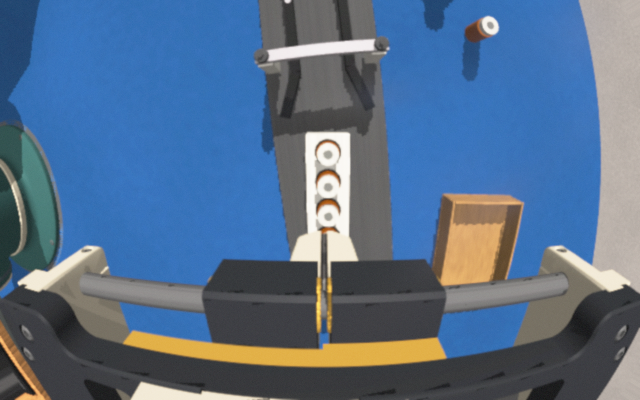

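Request:
{"name": "carry_out", "arguments": {"series": [[[-4,0,0],[0,0,0]],[[-8,0,0],[0,0,0]],[[-9,0,0],[0,0,0]],[[-9,0,0],[0,0,0]],[[-9,0,0],[0,0,0]]]}}

```text
time_s: 3.43
ee_pos: [0.528, -0.1851, 0.2003]
orientation: [3.141, -0.0, 1.35]
wrist_force: [-0.3, 0.4, 1.0]
finger_gap: 0.0005
```

Run:
```python
from h import *
from workcell import *
import json
print(state()['ee_pos'],state()['orientation'],state()['wrist_force'])
c=get_calibration('wrist'); print(c); 
json.dump({k:(v.tolist() if hasattr(v,'tolist') else v) for k,v in c.items()},open('c2.json','w'))
im=camera('wrist'); cv2.imwrite('pics/w2.png',im[:,:,::-1])
cv2.imwrite('pics/w2z.png',cv2.resize(im[60:260,240:420,::-1],None,fx=3,fy=3,interpolation=cv2.INTER_CUBIC))
```

```text
[ 0.52803914 -0.18514966  0.20032423] [ 3.14107361e+00 -3.17651420e-04  1.34958602e+00] [-0.25861311  0.4009297   1.04958296]
{'vfov': 65.70646984690485, 'cx': 323.6402926937255, 'cy': 198.57411139820476, 'origin': array([ 0.54405252, -0.11083754,  0.34460559]), 'orientation': array([ 2.86789404e+00, -3.11569519e-04, -2.21642370e-01])}
```

View pics/w2z.png

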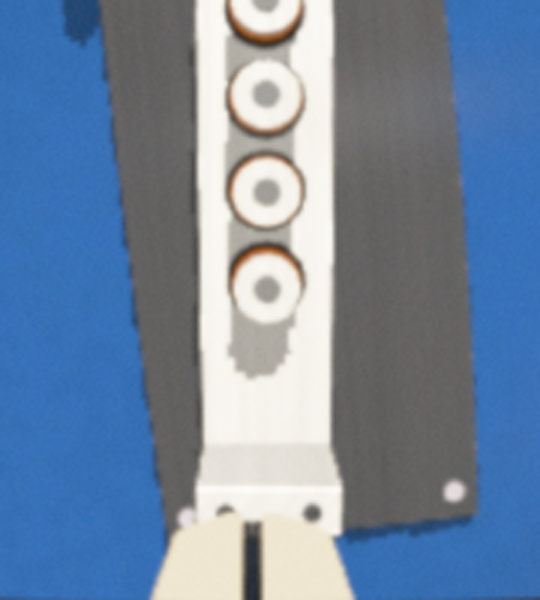

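Run:
```python
import cv2
a=cv2.imread('pics/w1.png'); cv2.imwrite('pics/w1z.png',cv2.resize(a[20:220,240:420],None,fx=3,fy=3,interpolation=cv2.INTER_CUBIC))
a=cv2.imread('pics/w2.png'); cv2.imwrite('pics/w2y.png',cv2.resize(a[0:150,240:420],None,fx=4,fy=4,interpolation=cv2.INTER_CUBIC))
```

```text
(no output)
```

View pics/w1z.png

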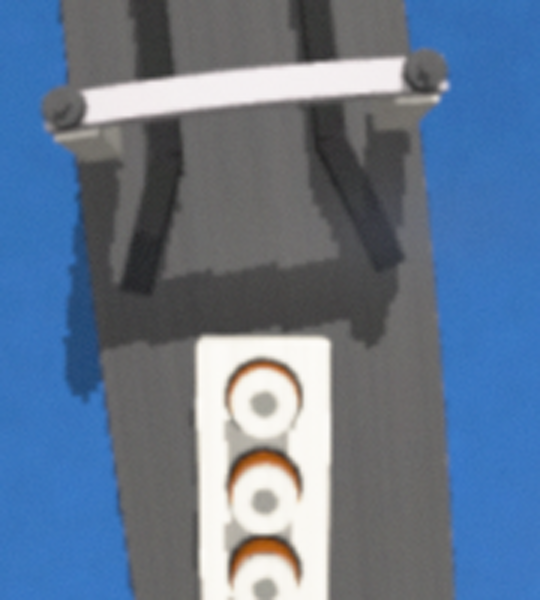

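View pics/w2y.png

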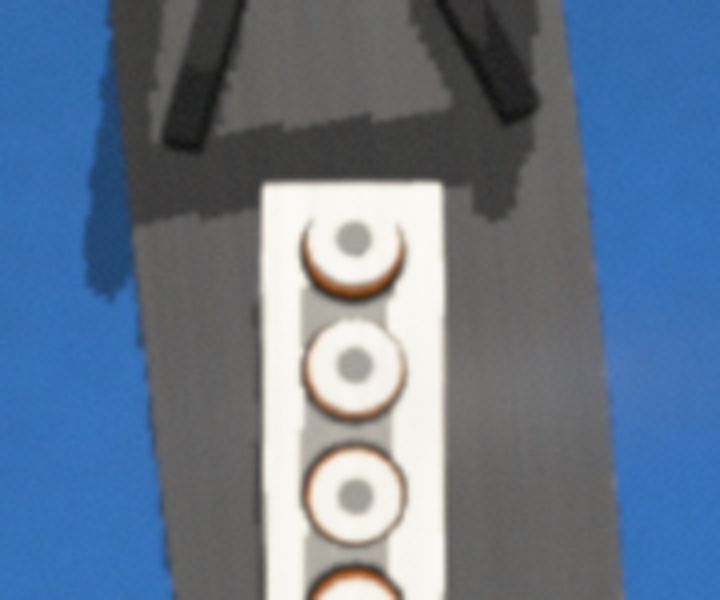

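```bash
cat > fit.py <<'E'
from h import *
import json
from scipy.optimize import least_squares
c2=json.load(open('c2.json'))
c1=dict(c2,origin=[0.56424494,-0.02468354,0.34383103],orientation=[2.86771977,0.00118869,-0.22326203])
A=lambda x,y:(240+x/3,20+y/3); B=lambda x,y:(240+x/4,y/4); C=lambda x,y:(240+x/3,60+y/3)
obs=[]
for c,f,L in [(c1,A,[('n-',198,338),('n+',330,338),(3,264,403),(2,264,500),(1,264,590)]),
              (c2,B,[('n-',262,183),('n+',442,183),(3,354,239),(2,355,365),(1,355.5,496)]),
              (c2,C,[(0,266,289),('g-',197,487),('g+',342,487)])]:
    for k,x,y in L: obs.append((c,k,np.array(f(x,y))))
zp=.008
def rackpt(p,k):
    x,y,yaw=p[:3]
    if k=='n-':q=(.09,.022,.030)
    elif k=='n+':q=(.09,-.022,.030)
    elif k=='g-':q=(-.074,.022,.076)
    elif k=='g+':q=(-.074,-.022,.076)
    else:q=(-.018+.03*k,0,p[3+k])
    cc,s=np.cos(yaw),np.sin(yaw)
    return [x+cc*q[0]-s*q[1],y+s*q[0]+cc*q[1],zp+q[2]]
def res(p):
    r=[(proj(rackpt(p,k),c,True)[0]-o) for c,k,o in obs]
    return np.concatenate(r)
s=least_squares(res,[.54,-.135,1.35,.045,.045,.045,.045],x_scale=[.01,.01,.1,.01,.01,.01,.01])
print(s.x.round(4)); print(s.fun.reshape(-1,2).round(2).tolist())
# gauge from plate edges
L=[('e',c2,C,105,50),('e',c2,C,130,290),('e',c2,C,160,480),('e',c1,A,103,370),('e',c1,A,66,30),
   ('w',c2,C,446,50),('w',c2,C,460,280),('w',c2,C,475,500),('w',c1,A,403,20),('w',c1,A,437,310),('w',c1,A,451,500),('t',c2,C,410,527),('t',c2,C,465,518)]
def rg(p):
    out=[]
    for k,c,f,x,y in L:
        P=onz(f(x,y),.008,c,True)[0][:2]-p[:2]; cc,ss=np.cos(p[2]),np.sin(p[2])
        gx=cc*P[0]+ss*P[1]; gy=-ss*P[0]+cc*P[1]
        out.append({'e':gy-.062,'w':gy+.062,'t':gx+.22}[k])
    return np.array(out)
g=least_squares(rg,[.567,-.04,1.455],x_scale=[.01,.01,.1]); print('gauge',g.x.round(4),np.degrees(g.x[2]),(g.fun*1000).round(1))
d=s.x[:2]-g.x[:2];cc,ss=np.cos(g.x[2]),np.sin(g.x[2]);print('rack in gauge',cc*d[0]+ss*d[1],-ss*d[0]+cc*d[1],np.degrees(s.x[2]-g.x[2]))
# bar posts bolts
for z in(.06,.07,.08): print(onz([A(64,108),A(426,71)],z,c1,True).round(4).tolist())
for k in range(4): print('well',k,np.round(rackpt(s.x,k),4))
x,y,yaw=s.x[:3];print('grip',x-.082*np.cos(yaw),y-.082*np.sin(yaw))
E
python3 fit.py
```

```text
[ 0.5442 -0.1325  1.3553  0.0534  0.0531  0.0537  0.0489]
[[-0.64, 1.12], [0.07, 0.86], [0.08, -0.25], [0.3, -0.11], [0.4, 0.01], [-0.03, -0.12], [0.07, -0.17], [-0.03, -0.19], [0.0, -0.29], [0.03, -0.26], [0.36, -0.05], [-0.65, -0.06], [0.06, -0.4]]
gauge [ 0.5664 -0.0382  1.4504] 83.10255571939747 [-0.9  0.1 -1.6 -1.  -1.2  1.   2.6  0.3  1.5 -0.1 -0.7 -0.6  0.6]
rack in gauge -0.09624055881732559 0.010642329185451674 -5.450061665603422
[[0.5207, 0.0419, 0.06], [0.6307, 0.029, 0.06]]
[[0.5223, 0.0396, 0.07], [0.6283, 0.0271, 0.07]]
[[0.5238, 0.0372, 0.08], [0.626, 0.0252, 0.08]]
well 0 [ 0.5404 -0.1501  0.0614]
well 1 [ 0.5468 -0.1208  0.0611]
well 2 [ 0.5532 -0.0915  0.0617]
well 3 [ 0.5596 -0.0622  0.0569]
grip 0.5266960196523431 -0.21259506783598692
```

```bash
python3 -c "
from h import *
go([.5596,-.0622,.090],1.3553)"
```

```text
t 3.48 pos [ 0.5282 -0.1847  0.2003] rpy [ 3.1412e+00 -3.0000e-04  1.3505e+00] F [ 0.9  0.2 -0.6]
shift cm [12.63  0.38 11.03] turn [ 0.02 -0.02 -0.28]
```

Request:
{"name": "carry_out", "arguments": {"series": [[[4,0.4,2],[0,0,-0.3]],[[8,0.4,4],[0,0,-0.3]],[[12,0.4,7],[0,0,-0.3]],[[12.6,0.4,10],[0,0,-0.3]],[[12.6,0.4,11],[0,0,-0.3]],[[12.6,0.4,11],[0,0,-0.3]],[[12.6,0.4,11],[0,0,-0.3]]]}}

```text
time_s: 4.07
ee_pos: [0.5597, -0.0633, 0.0906]
orientation: [-3.141, 0.0, 1.356]
wrist_force: [0.1, -0.9, -0.5]
finger_gap: 0.0005
```

```bash
python3 -c "
from h import *
go([.5596,-.0622,.080],1.3553)
from workcell import *
im=camera('scene');cv2.imwrite('pics/s3.png',cv2.resize(im[150:350,190:460,::-1],None,fx=2.9,fy=2.9,interpolation=cv2.INTER_CUBIC))"
```

```text
t 4.07 pos [ 0.5597 -0.0633  0.0906] rpy [-3.1414e+00  1.0000e-04  1.3565e+00] F [ 0.1 -0.9 -0.5]
shift cm [ 0.1  -0.03  1.06] turn [-0.01  0.01  0.07]
```

View pics/s3.png

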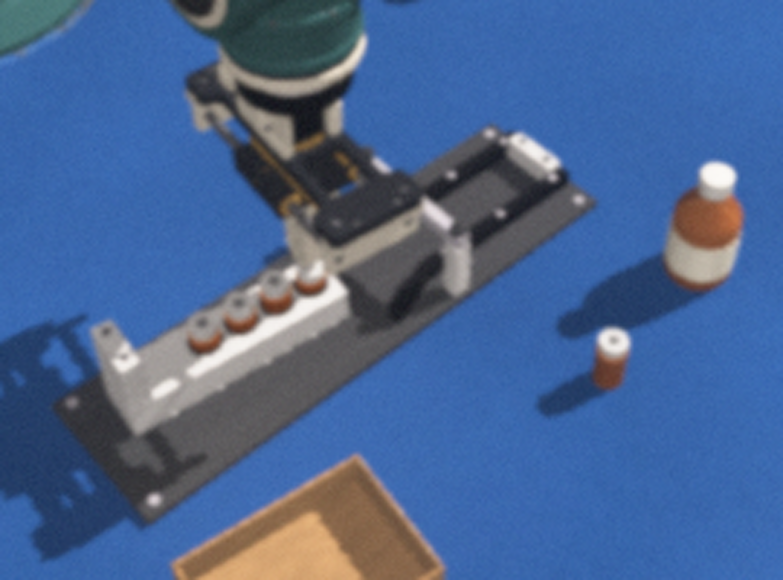

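Request:
{"name": "carry_out", "arguments": {"series": [[[0.1,0,0.4],[0,0,0]],[[0.1,0,0.8],[0,0,0]],[[0.1,0,0.95],[0,0,0]],[[0.1,0,1.05],[0,0,0]],[[0.1,0,1.1],[0,0,0]]]}}

```text
time_s: 4.53
ee_pos: [0.5603, -0.0634, 0.0802]
orientation: [3.14, 0.0, 1.354]
wrist_force: [-4.2, -0.3, 13.8]
finger_gap: 0.0004
```

Request:
{"name": "carry_out", "arguments": {"series": [[[0,0,0],[0,0,0]],[[0,0,0.02],[0,0,0]]]}}

```text
time_s: 4.7
ee_pos: [0.5603, -0.0634, 0.0802]
orientation: [3.14, 0.0, 1.355]
wrist_force: [-4.8, -0.0, 14.0]
finger_gap: 0.0005
```

Request:
{"name": "carry_out", "arguments": {"series": [[[0,0,-0.7],[0,0,0]],[[0,0,-1.3],[0,0,0]],[[-1.5,0,-1.3],[0,0,0]],[[-3,0,-1.3],[0,0,0]],[[-3,0,-1.0],[0,0,0]],[[-3,0,-0.6],[0,0,0]],[[-3,0,-0.5],[0,0,0]],[[-3,0,-0.4],[0,0,0]]]}}

```text
time_s: 5.37
ee_pos: [0.5538, -0.0922, 0.0831]
orientation: [3.141, 0.001, 1.355]
wrist_force: [-1.3, -3.9, 6.4]
finger_gap: 0.0004
```

Request:
{"name": "carry_out", "arguments": {"series": [[[0,0,0.06],[0,0,0]],[[0,0,0.12],[0,0,0]],[[0,0,0.18],[0,0,0]],[[0,0,0.24],[0,0,0]],[[0,0,0.29],[0,0,0]],[[0,0,0.29],[0,0,0]]]}}

```text
time_s: 5.87
ee_pos: [0.5537, -0.0921, 0.0802]
orientation: [3.141, 0.001, 1.355]
wrist_force: [-1.0, -3.3, 4.6]
finger_gap: 0.0005
```

Still sliding; continue in small steps.

Request:
{"name": "carry_out", "arguments": {"series": [[[0,0,0.03],[0,0,0]],[[0,0,0.05],[0,0,0]],[[0,0,0.05],[0,0,0]]]}}

```text
time_s: 6.12
ee_pos: [0.5538, -0.0921, 0.0802]
orientation: [3.141, 0.001, 1.355]
wrist_force: [-2.7, -3.3, 9.9]
finger_gap: 0.0006
```

Request:
{"name": "carry_out", "arguments": {"series": [[[0,0,0.03],[0,0,0]],[[0,0,0.03],[0,0,0]]]}}

```text
time_s: 6.28
ee_pos: [0.5539, -0.0921, 0.0802]
orientation: [3.141, 0.001, 1.355]
wrist_force: [-4.1, -4.1, 11.8]
finger_gap: 0.0004
```

Request:
{"name": "carry_out", "arguments": {"series": [[[0,0,-0.7],[0,0,0]],[[0,0,-1.3],[0,0,0]],[[-1.5,0,-1.3],[0,0,0]],[[-3,0,-1.3],[0,0,0]],[[-3,0,-1.0],[0,0,0]],[[-3,0,-0.6],[0,0,0]],[[-3,0,-0.5],[0,0,0]],[[-3,0,-0.4],[0,0,0]]]}}

```text
time_s: 6.95
ee_pos: [0.547, -0.1209, 0.0826]
orientation: [-3.141, -0.0, 1.355]
wrist_force: [0.5, -0.6, -1.0]
finger_gap: 0.0005
```

Request:
{"name": "carry_out", "arguments": {"series": [[[0,0,0.06],[0,0,0]],[[0,0,0.12],[0,0,0]],[[0,0,0.18],[0,0,0]],[[0,0,0.24],[0,0,0]],[[0,0,0.29],[0,0,0]],[[0,0,0.32],[0,0,0]],[[0,0,0.32],[0,0,0]]]}}

```text
time_s: 7.53
ee_pos: [0.5472, -0.1212, 0.0804]
orientation: [3.141, -0.0, 1.355]
wrist_force: [-1.1, 2.6, 4.7]
finger_gap: 0.0005
```

Request:
{"name": "carry_out", "arguments": {"series": [[[0,0,0.03],[0,0,0]],[[0,0,0.05],[0,0,0]],[[0,0,0.05],[0,0,0]]]}}

```text
time_s: 7.78
ee_pos: [0.5473, -0.1213, 0.0802]
orientation: [3.141, -0.0, 1.355]
wrist_force: [-3.4, 3.3, 7.7]
finger_gap: 0.0008
```

Request:
{"name": "carry_out", "arguments": {"series": [[[0,0,0.03],[0,0,0]],[[0,0,0.06],[0,0,0]],[[0,0,0.06],[0,0,0]]]}}

```text
time_s: 8.03
ee_pos: [0.5474, -0.1213, 0.0801]
orientation: [3.141, -0.0, 1.355]
wrist_force: [-6.1, 2.8, 13.4]
finger_gap: 0.0005
```

Request:
{"name": "carry_out", "arguments": {"series": [[[0,0,-0.7],[0,0,0]],[[0,0,-1.4],[0,0,0]],[[-1.5,0,-1.4],[0,0,0]],[[-3,0,-1.4],[0,0,0]],[[-3,0,-1.0],[0,0,0]],[[-3,0,-0.7],[0,0,0]],[[-3,0,-0.6],[0,0,0]],[[-3,0,-0.5],[0,0,0]]]}}

```text
time_s: 8.7
ee_pos: [0.5406, -0.1503, 0.0835]
orientation: [-3.141, -0.0, 1.355]
wrist_force: [-0.3, -0.5, -0.0]
finger_gap: 0.0004
```

Request:
{"name": "carry_out", "arguments": {"series": [[[0,0,0.06],[0,0,0]],[[0,0,0.12],[0,0,0]],[[0,0,0.18],[0,0,0]],[[0,0,0.24],[0,0,0]],[[0,0,0.3],[0,0,0]],[[0,0,0.36],[0,0,0]],[[0,0,0.36],[0,0,0]]]}}

```text
time_s: 9.28
ee_pos: [0.5408, -0.1508, 0.0806]
orientation: [3.141, -0.0, 1.355]
wrist_force: [-1.9, 1.6, 4.0]
finger_gap: 0.0008
```

Request:
{"name": "carry_out", "arguments": {"series": [[[0,0,0.03],[0,0,0]],[[0,0,0.06],[0,0,0]],[[0,0,0.06],[0,0,0]]]}}

```text
time_s: 9.53
ee_pos: [0.5408, -0.1508, 0.0802]
orientation: [3.141, -0.0, 1.355]
wrist_force: [-1.9, 1.2, 7.1]
finger_gap: 0.0004
```

Request:
{"name": "carry_out", "arguments": {"series": [[[0,0,0.03],[0,0,0]],[[0,0,0.06],[0,0,0]],[[0,0,0.06],[0,0,0]]]}}

```text
time_s: 9.78
ee_pos: [0.5409, -0.1508, 0.0802]
orientation: [3.141, -0.0, 1.355]
wrist_force: [-5.1, 2.3, 12.8]
finger_gap: 0.0005
```

Request:
{"name": "carry_out", "arguments": {"series": [[[0,0,-2],[0,0,0]],[[0,0,-6],[0,0,0]],[[-1.5,0,-9],[0,0,0]],[[-3.5,0,-12],[0,0,0]],[[-3.5,0,-12],[0,0,0]],[[-3.5,0,-12],[0,0,0]]], "hand": 100}}

```text
time_s: 10.28
ee_pos: [0.5335, -0.1859, 0.2007]
orientation: [3.139, 0.001, 1.354]
wrist_force: [-0.3, -0.5, -1.2]
finger_gap: 0.036
```

Run:
```python
from h import *
from workcell import *
import json
print(state()['ee_pos'],state()['orientation'],state()['wrist_force'],state()['finger_gap'])
c=get_calibration('wrist'); 
json.dump({k:(v.tolist() if hasattr(v,'tolist') else v) for k,v in c.items()},open('c3.json','w'))
im=camera('wrist'); cv2.imwrite('pics/w3.png',im[:,:,::-1])
cv2.imwrite('pics/w3z.png',cv2.resize(im[30:230,240:420,::-1],None,fx=3,fy=3,interpolation=cv2.INTER_CUBIC))
```

```text
[ 0.53351557 -0.18594125  0.20066234] [3.13862470e+00 5.70571233e-04 1.35373913e+00] [-0.33996006 -0.53379781 -1.19908384] 0.03601021395092781
```

View pics/w3z.png

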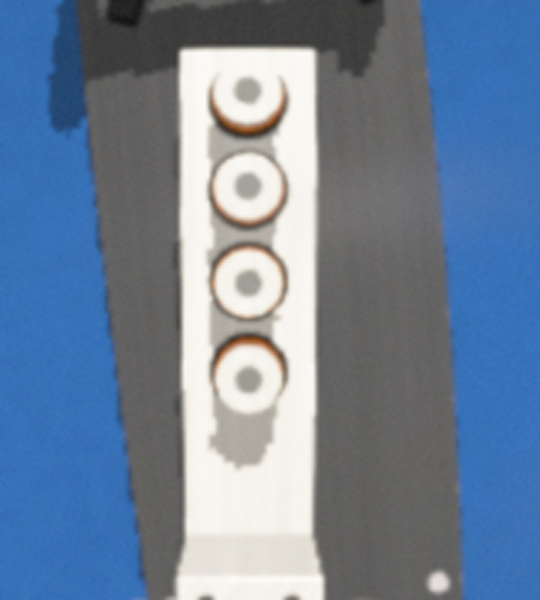

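```bash
cat > fit3.py <<'E'
import fit
from fit import *
c3=json.load(open('c3.json')); D=lambda x,y:(240+x/3,30+y/3)
fit.obs[:]=[(c3,k,np.array(D(x,y))) for k,x,y in [('n-',181,48),('n+',316,48),(3,248,90.5),(2,248,185.5),(1,248.5,283),(0,249,379),('g-',176,577),('g+',324,577)]]
s=least_squares(res,[.54,-.135,1.35,.045,.045,.045,.045],x_scale=[.01,.01,.1,.01,.01,.01,.01])
print('NEW',s.x.round(4),s.fun.reshape(-1,2).round(2).tolist())
x,y,yaw=s.x[:3];print('grip',x-.082*np.cos(yaw),y-.082*np.sin(yaw))
d=s.x[:2]-g.x[:2];print('rack in gauge',cc*d[0]+ss*d[1],-ss*d[0]+cc*d[1],np.degrees(s.x[2]-g.x[2]))
E
python3 fit3.py|sed -n '/NEW/,$p'
python3 - <<'E'
import cv2
a=cv2.imread('pics/w3.png'); cv2.imwrite('pics/w3f.png',a)
E
```

```text
NEW [ 0.5444 -0.1326  1.356   0.0515  0.0591  0.0474  0.0478] [[-0.17, 0.02], [-0.08, -0.11], [0.09, -0.0], [0.18, 0.0], [0.11, -0.0], [0.03, -0.0], [0.09, 0.12], [-0.25, -0.04]]
grip 0.5269058782364743 -0.21267437727374366
rack in gauge -0.096288770264248 0.010480443863333194 -5.410771224358403
```

View pics/w3f.png

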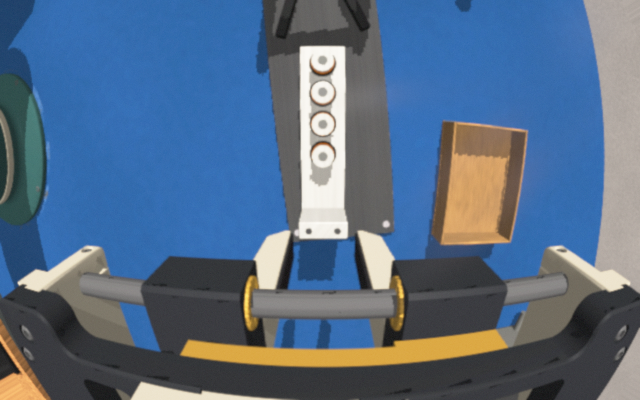

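```bash
python3 -c "
from h import *
go([.5269,-.2127,.069],1.356)"
```

```text
t 10.33 pos [ 0.5331 -0.1852  0.1989] rpy [3.1411 0.     1.3543] F [ 0.2 -0.3 -0.4]
shift cm [-2.81 -0.02 12.99] turn [ 0.03  0.   -0.1 ]
```

Request:
{"name": "carry_out", "arguments": {"series": [[[-2,0,1],[0,0,-0.1]],[[-2.8,0,3.5],[0,0,-0.1]],[[-2.8,0,7],[0,0,-0.1]],[[-2.8,0,10],[0,0,-0.1]],[[-2.8,0,12],[0,0,-0.1]],[[-2.8,0,13],[0,0,-0.1]],[[-2.8,0,13],[0,0,-0.1]]]}}

```text
time_s: 10.92
ee_pos: [0.5258, -0.2114, 0.0657]
orientation: [-3.137, -0.001, 1.357]
wrist_force: [-0.6, 0.7, -0.2]
finger_gap: 0.0865
```

Request:
{"name": "carry_out", "arguments": {"series": [[[0,0,0],[0,0,0]],[[0,0,0],[0,0,0]],[[0,0,0],[0,0,0]],[[0,0,0],[0,0,0]],[[0,0,0],[0,0,0]],[[0,0,0],[0,0,0]],[[0,0,0],[0,0,0]],[[0,0,0],[0,0,0]]], "hand": 0}}

```text
time_s: 11.58
ee_pos: [0.5272, -0.2124, 0.0691]
orientation: [3.141, 0.0, 1.357]
wrist_force: [-0.2, 0.4, 1.4]
finger_gap: 0.0441
```

Run:
```python
from h import *
from workcell import *
import json
s=state();print(s['time_s'],s['ee_pos'],s['orientation'],s['wrist_force'],s['ft_torque'],s['finger_gap'])
c=get_calibration('wrist'); 
json.dump({k:(v.tolist() if hasattr(v,'tolist') else v) for k,v in c.items()},open('c4.json','w'))
im=camera('wrist'); cv2.imwrite('pics/w4.png',im[:,:,::-1])
cv2.imwrite('pics/w4z.png',cv2.resize(im[0:200,230:430,::-1],None,fx=3,fy=3,interpolation=cv2.INTER_CUBIC))
```

```text
11.5833 [ 0.52716292 -0.21243706  0.06914743] [3.14142310e+00 7.14861149e-05 1.35674965e+00] [-0.22224287  0.42639182  1.43198039] [-0.03383353  0.12476741 -0.04350022] 0.04408352571471011
```

View pics/w4.png

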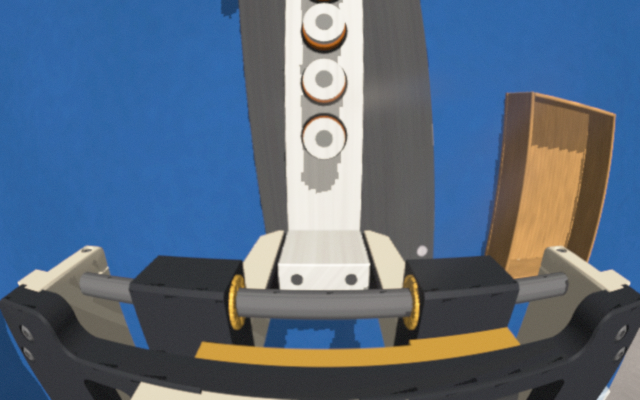

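View pics/w4z.png

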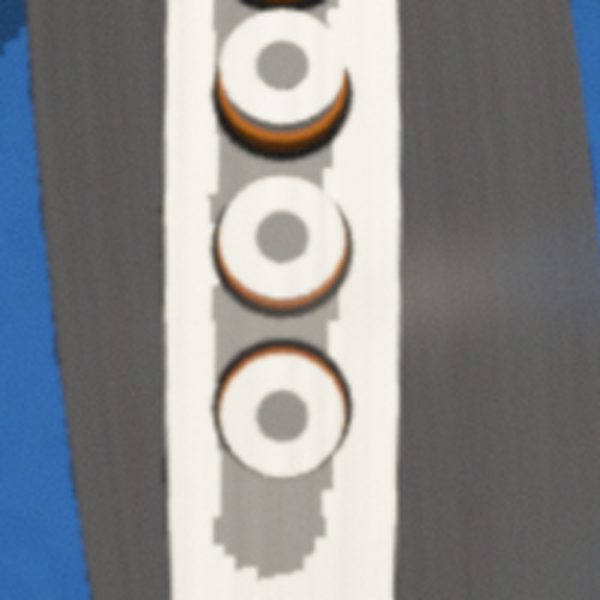

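Run:
```python
import cv2
a=cv2.imread('pics/w1.png'); cv2.imwrite('pics/w1y.png',cv2.convertScaleAbs(cv2.resize(a[0:125,250:390],None,fx=4.8,fy=4.8,interpolation=cv2.INTER_CUBIC),alpha=1.8))
a=cv2.imread('pics/top0.png'); cv2.imwrite('pics/t2.png',cv2.convertScaleAbs(cv2.resize(a[155:245,250:350],None,fx=6,fy=6,interpolation=cv2.INTER_CUBIC),alpha=1.8))
```

```text
(no output)
```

View pics/w1y.png

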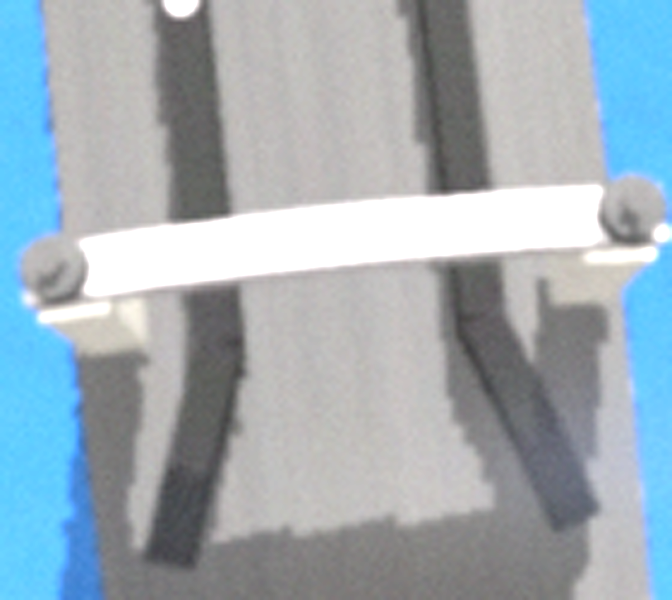

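View pics/t2.png

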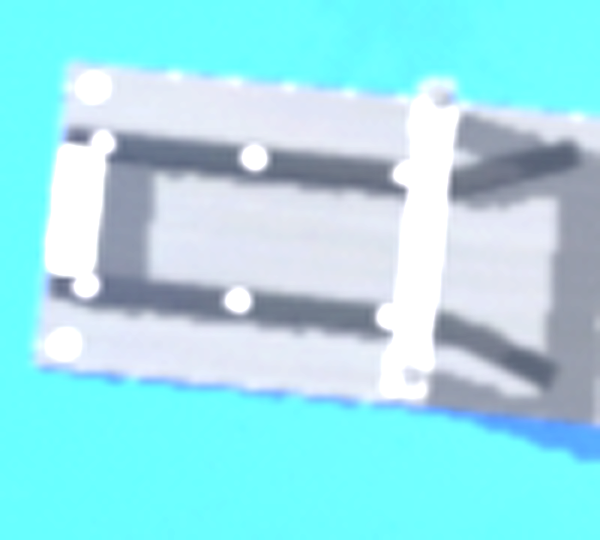

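```bash
cat > chk.py <<'E'
from fit import *
def G(P,p=g.x):
    P=np.array(P)[:,:2]-p[:2]; cc,ss=np.cos(p[2]),np.sin(p[2]); return np.c_[cc*P[:,0]+ss*P[:,1],-ss*P[:,0]+cc*P[:,1]]*1000
E_=lambda L:[(250+x/4.8,y/4.8) for x,y in L]
print('CHK L',G(onz(E_([(213,40),(222,140),(230,200),(242,340)]),.008,c1,True)).round(1).tolist())
print('R',G(onz(E_([(425,50),(440,180),(458,310)]),.022,c1,True)).round(1).tolist())
print('bolts',G(onz(E_([(52,267),(632,207)]),.0765,c1,True)).round(1).tolist())
from workcell import get_calibration
t=get_calibration('top'); T=lambda L:[(250+x/6,155+y/6) for x,y in L]
print('top bolts guides L then R',G(onz(T([(88,287),(237,300),(388,317)]),.022,t)).round(1).tolist(),G(onz(T([(103,142),(255,158),(404,174)]),.022,t)).round(1).tolist())
print('stop corners',G(onz(T([(62,142),(50,272),(104,146),(96,278)]),.028,t)).round(1).tolist())
E
python3 chk.py | sed -n '/CHK/,$p'
```

```text
CHK L [[135.5, 23.4], [110.3, 23.7], [95.6, 23.3], [62.6, 23.9]]
R [[122.8, -22.7], [92.0, -22.6], [62.4, -23.3]]
bolts [[71.0, 52.3], [71.4, -52.1]]
top bolts guides L then R [[199.6, 31.9], [140.8, 30.7], [81.0, 31.0]] [[200.4, -25.8], [140.0, -26.0], [80.8, -26.0]]
stop corners [[215.5, -23.3], [214.2, 28.0], [199.0, -23.5], [196.1, 28.4]]
```

Request:
{"name": "carry_out", "arguments": {"series": [[[0.02,0.2,0],[0,0,-0.6]],[[0.05,0.5,0],[0,0,-1.5]],[[0.08,0.8,0],[0,0,-2.4]],[[0.11,1.1,0],[0,0,-3.3]],[[0.13,1.4,0],[0,0,-4.2]],[[0.15,1.65,0],[0,0,-5]],[[0.17,1.79,0],[0,0,-5.4]],[[0.17,1.79,0],[0,0,-5.4]]]}}

```text
time_s: 12.3
ee_pos: [0.545, -0.2147, 0.0692]
orientation: [-3.141, 0.0, 1.452]
wrist_force: [-4.2, -0.4, 4.8]
finger_gap: 0.044
```

Run:
```python
from h import *
from workcell import *
import json
s=state();print(s['time_s'],s['ee_pos'],s['orientation'],s['wrist_force'],s['ft_torque'],s['finger_gap'])
im=camera('top'); cv2.imwrite('pics/t5.png',cv2.resize(im[140:260,230:460,::-1],None,fx=3.4,fy=3.4,interpolation=cv2.INTER_CUBIC))
im=camera('scene'); cv2.imwrite('pics/s5.png',cv2.resize(im[150:350,190:460,::-1],None,fx=2.9,fy=2.9,interpolation=cv2.INTER_CUBIC))
```

```text
12.3 [ 0.54496376 -0.21470926  0.06915147] [-3.14066670e+00  2.97250396e-04  1.45247693e+00] [-4.19274653 -0.40314906  4.82469847] [-0.07741989  0.81509889  0.41428317] 0.043988674668164085
```

View pics/t5.png

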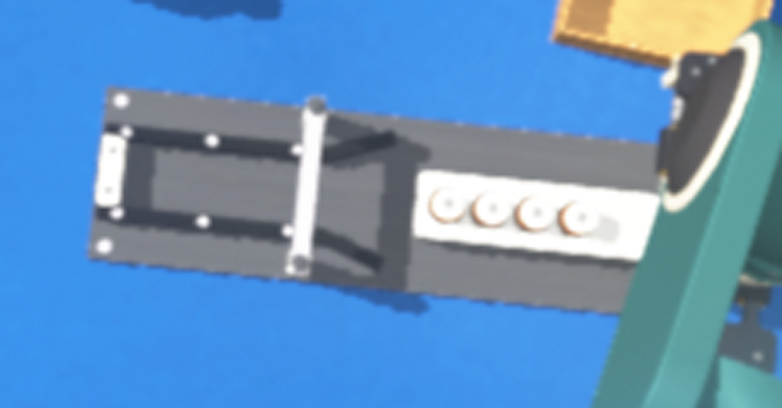

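View pics/s5.png

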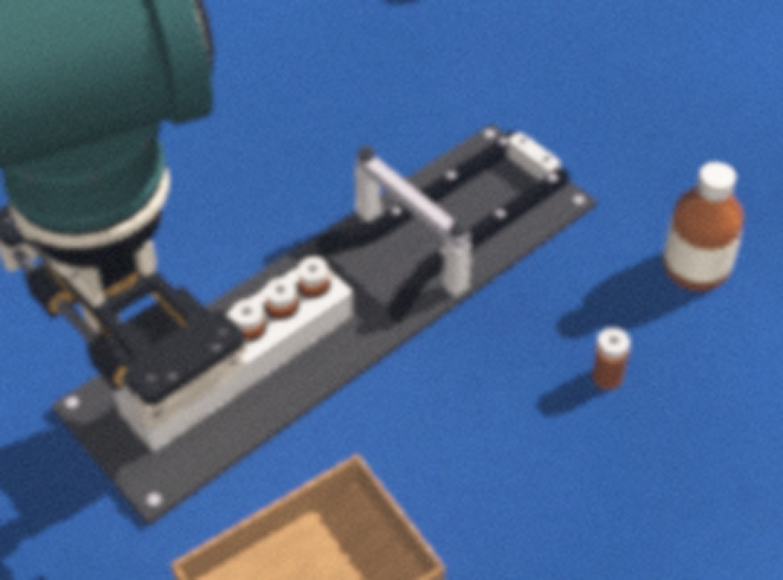

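Request:
{"name": "carry_out", "arguments": {"series": [[[0.5,0,0],[0,0,0.1]],[[1.3,0,0],[0,0,0.1]],[[2.1,0,0],[0,0,0.1]],[[2.9,0.01,0],[0,0,0.1]],[[3.7,0.01,0],[0,0,0.1]],[[4.5,0.01,0],[0,0,0.1]],[[5.2,0.01,0],[0,0,0.1]],[[5.7,0.01,0],[0,0,0.1]]]}}

```text
time_s: 13.07
ee_pos: [0.5521, -0.1572, 0.0692]
orientation: [3.141, 0.0, 1.45]
wrist_force: [-1.0, -5.2, 3.4]
finger_gap: 0.0441
```

Run:
```python
from h import *
from workcell import *
s=state();print(s['time_s'],s['ee_pos'],s['orientation'],s['wrist_force'],s['ft_torque'],s['finger_gap'])
im=camera('top'); cv2.imwrite('pics/t6.png',cv2.convertScaleAbs(cv2.resize(im[150:240,250:400,::-1],None,fx=5,fy=5,interpolation=cv2.INTER_CUBIC),alpha=1.3))
```

```text
13.0667 [ 0.55211998 -0.15721345  0.06916386] [3.14122750e+00 2.52329311e-04 1.44977185e+00] [-0.99938688 -5.24328154  3.36728716] [-0.86224131  0.28519205 -0.0011173 ] 0.04406833331995992
```

View pics/t6.png

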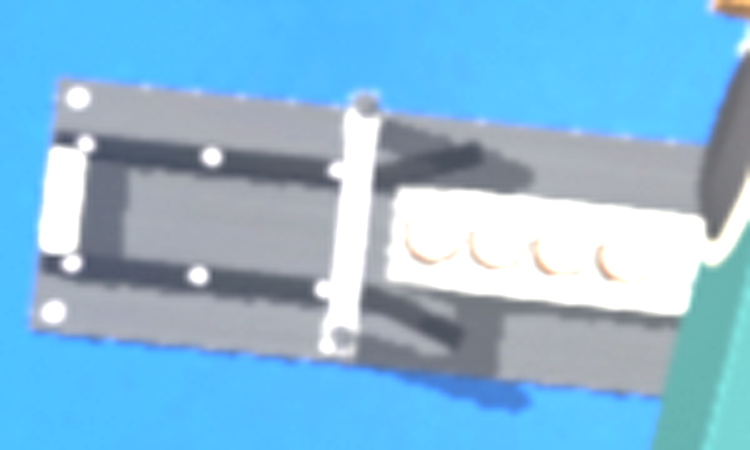

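Request:
{"name": "carry_out", "arguments": {"series": [[[0.3,0,0],[0,0,0]],[[0.6,0,0],[0,0,0]],[[0.9,0,0],[0,0,0]],[[1.2,0,0],[0,0,0]],[[1.5,0,0],[0,0,0]]]}}

```text
time_s: 13.53
ee_pos: [0.5538, -0.1433, 0.0692]
orientation: [3.141, 0.0, 1.449]
wrist_force: [-1.3, -6.3, 4.0]
finger_gap: 0.0438
```

Request:
{"name": "carry_out", "arguments": {"series": [[[0.2,0,0],[0,0,0]],[[0.4,0,0],[0,0,0]],[[0.6,0,0],[0,0,0]],[[0.8,0,0],[0,0,0]]]}}

```text
time_s: 13.87
ee_pos: [0.5548, -0.1354, 0.0692]
orientation: [3.141, 0.0, 1.449]
wrist_force: [-1.0, -5.9, 3.5]
finger_gap: 0.0441
```

Run:
```python
from h import *
from workcell import *
im=camera('scene'); cv2.imwrite('pics/s7.png',cv2.resize(im[180:290,240:390,::-1],None,fx=5,fy=5,interpolation=cv2.INTER_CUBIC))
```

```text
(no output)
```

View pics/s7.png

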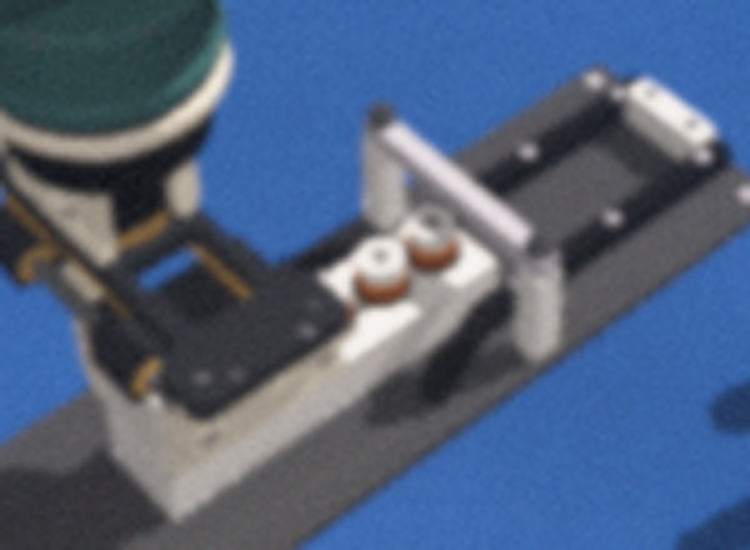

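Request:
{"name": "carry_out", "arguments": {"series": [[[0.1,0,0],[0,0,0]],[[0.2,0,0],[0,0,0]],[[0.3,0,0],[0,0,0]],[[0.4,0,0],[0,0,0]],[[0.5,0,0],[0,0,0]]]}}

```text
time_s: 14.33
ee_pos: [0.5553, -0.1305, 0.0691]
orientation: [3.141, 0.0, 1.449]
wrist_force: [-0.5, -5.9, 4.1]
finger_gap: 0.0441
```

Request:
{"name": "carry_out", "arguments": {"series": [[[0.3,0,0],[0,0,0]],[[0.6,0,0],[0,0,0]],[[0.9,0,0],[0,0,0]],[[1.2,0,0],[0,0,0]],[[1.5,0,0],[0,0,0]],[[1.8,0,0],[0,0,0]],[[2.0,0,0],[0,0,0]]]}}

```text
time_s: 14.92
ee_pos: [0.5578, -0.1105, 0.0692]
orientation: [3.141, 0.0, 1.449]
wrist_force: [-0.8, -5.7, 4.7]
finger_gap: 0.0437
```

Request:
{"name": "carry_out", "arguments": {"series": [[[0.1,0,0],[0,0,0]],[[0.2,0,0],[0,0,0]],[[0.3,0,0],[0,0,0]],[[0.4,0,0],[0,0,0]],[[0.5,0,0],[0,0,0]],[[0.6,0,0],[0,0,0]],[[0.7,0,0],[0,0,0]],[[0.8,0,0],[0,0,0]]]}}

```text
time_s: 15.58
ee_pos: [0.5588, -0.1027, 0.0692]
orientation: [3.141, 0.0, 1.449]
wrist_force: [-0.6, -5.4, 4.3]
finger_gap: 0.0438
```

Vials 3 and 2 clear, with friction steady at about 5.5 N. Continuing.

Request:
{"name": "carry_out", "arguments": {"series": [[[0.3,0,0],[0,0,0]],[[0.6,0,0],[0,0,0]],[[0.9,0,0],[0,0,0]],[[1.2,0,0],[0,0,0]],[[1.5,0,0],[0,0,0]],[[1.8,0,0],[0,0,0]],[[2.1,0,0],[0,0,0]]]}}

```text
time_s: 16.17
ee_pos: [0.5613, -0.0818, 0.0692]
orientation: [3.141, 0.0, 1.449]
wrist_force: [-0.2, -5.3, 4.0]
finger_gap: 0.0438
```

Request:
{"name": "carry_out", "arguments": {"series": [[[0.1,0,0],[0,0,0]],[[0.2,0,0],[0,0,0]],[[0.3,0,0],[0,0,0]],[[0.4,0,0],[0,0,0]],[[0.5,0,0],[0,0,0]],[[0.6,0,0],[0,0,0]],[[0.7,0,0],[0,0,0]],[[0.8,0,0],[0,0,0]]]}}

```text
time_s: 16.83
ee_pos: [0.5623, -0.0739, 0.0692]
orientation: [3.141, 0.0, 1.449]
wrist_force: [-0.1, -5.3, 4.0]
finger_gap: 0.0439
```

Run:
```python
from h import *
from workcell import *
s=state();print(s['time_s'],s['ee_pos'],s['orientation'],s['wrist_force'],s['ft_torque'])
im=camera('top'); cv2.imwrite('pics/t8.png',cv2.resize(im[150:240,250:400,::-1],None,fx=5,fy=5,interpolation=cv2.INTER_CUBIC))
```

```text
16.8333 [ 0.56226993 -0.07388608  0.06915851] [3.14136696e+00 4.35700986e-04 1.44906774e+00] [-0.12324256 -5.28578393  4.0282612 ] [-0.98965415  0.19044074 -0.00358478]
```

View pics/t8.png

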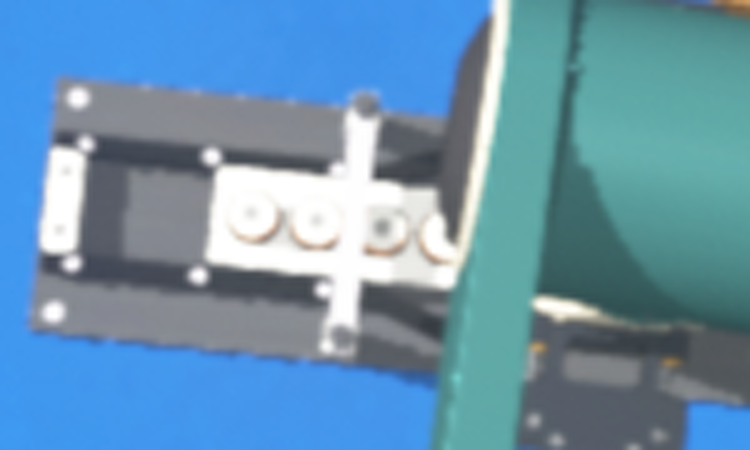

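Request:
{"name": "carry_out", "arguments": {"series": [[[0.1,0,0],[0,0,0]],[[0.3,0,0],[0,0,0]],[[0.5,0,0],[0,0,0]],[[0.8,0,0],[0,0,0]],[[1.1,0,0],[0,0,0]],[[1.4,0,0],[0,0,0]],[[1.7,0,0],[0,0,0]],[[2.0,0,0],[0,0,0]]]}}

```text
time_s: 17.55
ee_pos: [0.5647, -0.054, 0.0692]
orientation: [3.141, 0.0, 1.449]
wrist_force: [-0.9, -6.5, 4.7]
finger_gap: 0.0445
```

Request:
{"name": "carry_out", "arguments": {"series": [[[0.2,0,0],[0,0,0]],[[0.3,0,0],[0,0,0]],[[0.4,0,0],[0,0,0]],[[0.5,0,0],[0,0,0]],[[0.6,0,0],[0,0,0]],[[0.7,0,0],[0,0,0]],[[0.8,0,0],[0,0,0]],[[0.9,0,0],[0,0,0]]]}}

```text
time_s: 18.22
ee_pos: [0.5658, -0.0451, 0.0692]
orientation: [3.141, 0.001, 1.449]
wrist_force: [-0.3, -6.2, 4.7]
finger_gap: 0.0442
```

Request:
{"name": "carry_out", "arguments": {"series": [[[0.2,0,0],[0,0,0]],[[0.3,0,0],[0,0,0]],[[0.5,0,0],[0,0,0]],[[0.8,0,0],[0,0,0]],[[1.1,0,0],[0,0,0]],[[1.4,0,0],[0,0,0]],[[1.7,0,0],[0,0,0]],[[2.0,0,0],[0,0,0]]]}}

```text
time_s: 18.88
ee_pos: [0.5682, -0.0252, 0.0692]
orientation: [3.141, 0.001, 1.449]
wrist_force: [-0.4, -5.9, 4.5]
finger_gap: 0.0442
```

Request:
{"name": "carry_out", "arguments": {"series": [[[0.2,0,0],[0,0,0]],[[0.4,0,0],[0,0,0]],[[0.6,0,0],[0,0,0]],[[0.8,0,0],[0,0,0]],[[1.0,0,0],[0,0,0]],[[1.1,0,0],[0,0,0]]]}}

```text
time_s: 19.38
ee_pos: [0.5696, -0.0142, 0.0692]
orientation: [3.141, 0.0, 1.449]
wrist_force: [0.5, -6.0, 5.0]
finger_gap: 0.0441
```

Request:
{"name": "carry_out", "arguments": {"series": [[[0.05,0,0],[0,0,0]],[[0.1,0,0],[0,0,0]],[[0.15,0,0],[0,0,0]],[[0.2,0,0],[0,0,0]],[[0.24,0,0],[0,0,0]]]}}

```text
time_s: 19.8
ee_pos: [0.5698, -0.012, 0.0691]
orientation: [3.141, 0.0, 1.449]
wrist_force: [-1.1, -6.5, 4.5]
finger_gap: 0.0441
```

Request:
{"name": "carry_out", "arguments": {"series": [[[0.04,0,0],[0,0,0]],[[0.08,0,0],[0,0,0]],[[0.12,0,0],[0,0,0]],[[0.12,0,0],[0,0,0]]]}}

```text
time_s: 20.13
ee_pos: [0.57, -0.0108, 0.0692]
orientation: [3.141, 0.0, 1.449]
wrist_force: [-0.5, -5.5, 5.4]
finger_gap: 0.0436
```

Request:
{"name": "carry_out", "arguments": {"series": [[[0.04,0,0],[0,0,0]],[[0.08,0,0],[0,0,0]],[[0.08,0,0],[0,0,0]]]}}

```text
time_s: 20.38
ee_pos: [0.5701, -0.01, 0.0692]
orientation: [3.141, 0.0, 1.449]
wrist_force: [-1.1, -5.3, 5.0]
finger_gap: 0.0441
```

Request:
{"name": "carry_out", "arguments": {"series": [[[0.04,0,0],[0,0,0]],[[0.08,0,0],[0,0,0]],[[0.08,0,0],[0,0,0]]]}}

```text
time_s: 20.63
ee_pos: [0.5702, -0.0092, 0.0691]
orientation: [3.141, 0.0, 1.449]
wrist_force: [-1.5, -5.8, 4.7]
finger_gap: 0.0438
```

Request:
{"name": "carry_out", "arguments": {"series": [[[0.04,0,0],[0,0,0]],[[0.07,0,0],[0,0,0]],[[0.07,0,0],[0,0,0]]]}}

```text
time_s: 20.88
ee_pos: [0.5702, -0.0089, 0.0692]
orientation: [3.141, 0.001, 1.449]
wrist_force: [-1.0, -10.2, 5.5]
finger_gap: 0.0439
```

Request:
{"name": "carry_out", "arguments": {"series": [[[0.03,0,0],[0,0,0]],[[0.06,0,0],[0,0,0]],[[0.06,0,0],[0,0,0]]]}}

```text
time_s: 21.13
ee_pos: [0.5703, -0.0088, 0.0692]
orientation: [3.141, 0.002, 1.449]
wrist_force: [-1.5, -15.0, 5.4]
finger_gap: 0.0439
```

Firm on the stop at 15 N. Holding it there for over a second.

Request:
{"name": "carry_out", "arguments": {"series": [[[0.02,0,0],[0,0,0]],[[0.02,0,0],[0,0,0]],[[0.02,0,0],[0,0,0]],[[0.02,0,0],[0,0,0]],[[0.02,0,0],[0,0,0]],[[0.02,0,0],[0,0,0]],[[0.02,0,0],[0,0,0]],[[0.02,0,0],[0,0,0]]]}}

```text
time_s: 21.8
ee_pos: [0.5703, -0.0088, 0.0692]
orientation: [3.141, 0.002, 1.449]
wrist_force: [-2.5, -15.8, 5.2]
finger_gap: 0.0438
```

Request:
{"name": "carry_out", "arguments": {"series": [[[0,0,0],[0,0,0]],[[0,0,0],[0,0,0]],[[0,0,0],[0,0,0]],[[0,0,0],[0,0,0]],[[0,0,0],[0,0,0]],[[0,0,0],[0,0,0]],[[0,0,0],[0,0,0]],[[0,0,0],[0,0,0]]]}}

```text
time_s: 22.47
ee_pos: [0.5703, -0.0088, 0.0692]
orientation: [3.141, 0.002, 1.449]
wrist_force: [-1.4, -16.3, 4.4]
finger_gap: 0.0439
```

Run:
```python
from h import *
from workcell import *
im=camera('top'); cv2.imwrite('pics/t9.png',cv2.resize(im[150:240,250:400,::-1],None,fx=5,fy=5,interpolation=cv2.INTER_CUBIC))
```

```text
(no output)
```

View pics/t9.png

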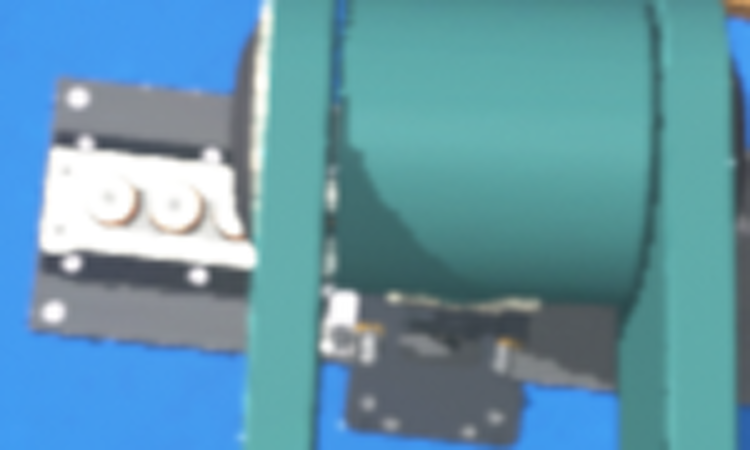

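Request:
{"name": "carry_out", "arguments": {"series": [[[0,0,0],[0,0,0]],[[0,0,0],[0,0,0]],[[0,0,0],[0,0,0]],[[0,0,0],[0,0,0]],[[0,0,0],[0,0,0]],[[0,0,0],[0,0,0]],[[0,0,0],[0,0,0]],[[0,0,0],[0,0,0]]], "hand": 100}}

```text
time_s: 23.18
ee_pos: [0.5703, -0.0073, 0.069]
orientation: [-3.141, -0.0, 1.449]
wrist_force: [-0.6, 0.5, -0.2]
finger_gap: 0.0911
```

Request:
{"name": "carry_out", "arguments": {"series": [[[0,0,-0.5],[0,0,0]],[[0,0,-1.5],[0,0,0]],[[0,0,-3],[0,0,0]],[[0,0,-5],[0,0,0]],[[0,0,-8],[0,0,0]],[[-2,0,-11],[0,0,0]],[[-5,0,-13],[0,0,0]],[[-9,0,-13],[0,0,0]]]}}

```text
time_s: 23.85
ee_pos: [0.5606, -0.0966, 0.2054]
orientation: [3.134, 0.0, 1.452]
wrist_force: [1.0, -0.9, 0.9]
finger_gap: 0.0931
```

Request:
{"name": "carry_out", "arguments": {"series": [[[-3,0,0],[0,0,0]],[[-5,0,0],[0,0,0]],[[-5,0,0],[0,0,0]],[[-5,0,0],[0,0,0]]]}}

```text
time_s: 24.18
ee_pos: [0.5532, -0.1471, 0.1999]
orientation: [3.141, -0.0, 1.447]
wrist_force: [0.2, -0.4, 0.5]
finger_gap: 0.0934
```

Run:
```python
from h import *
from workcell import *
s=state();print(s['time_s'],s['ee_pos'],s['wrist_force'],s['finger_gap'])
im=camera('top'); cv2.imwrite('pics/t10.png',cv2.resize(im[150:240,250:400,::-1],None,fx=5,fy=5,interpolation=cv2.INTER_CUBIC))
im=camera('wrist'); cv2.imwrite('pics/w10.png',im[:,:,::-1])
im=camera('scene'); cv2.imwrite('pics/s10.png',cv2.resize(im[150:330,190:460,::-1],None,fx=2.9,fy=2.9,interpolation=cv2.INTER_CUBIC))
```

```text
24.1833 [ 0.55319092 -0.14711816  0.19988829] [ 0.16018752 -0.42821792  0.48013193] 0.0933800080278209
```

View pics/t10.png

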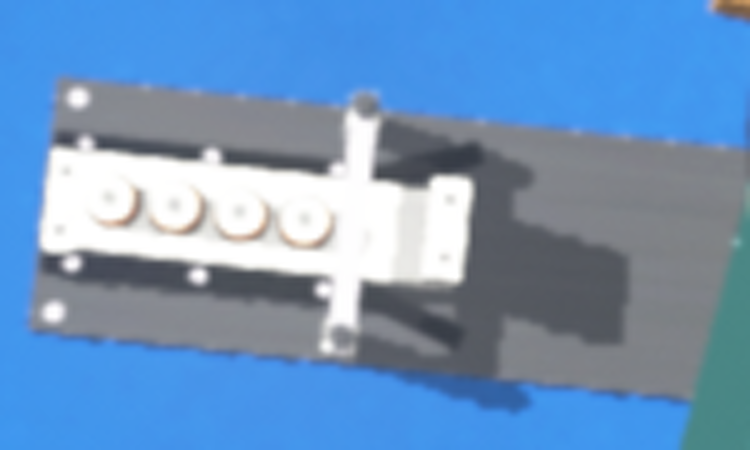

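View pics/w10.png

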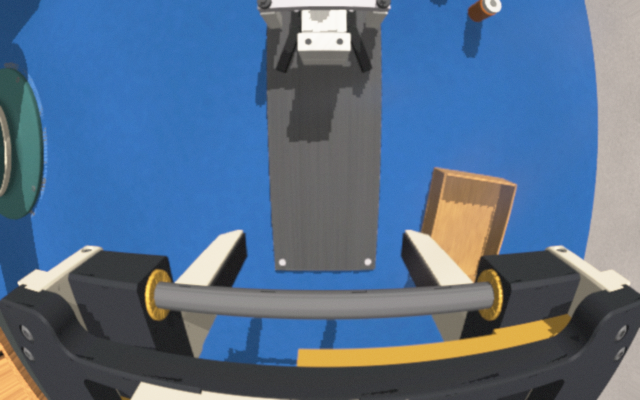

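View pics/s10.png

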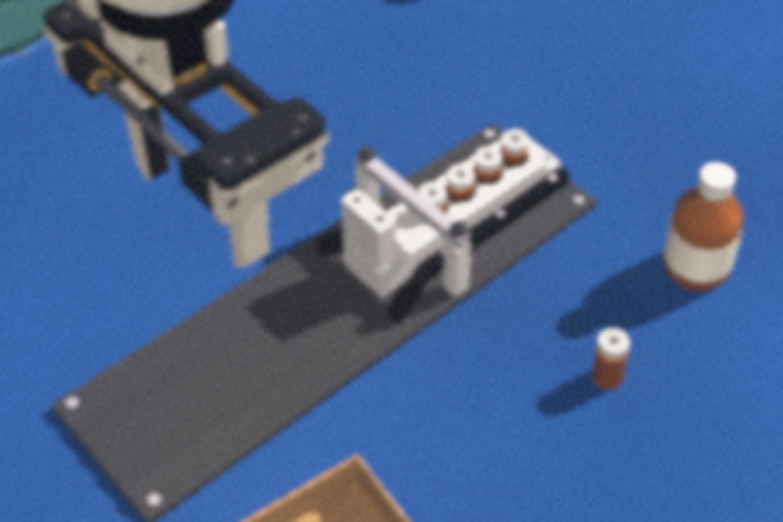

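Run:
```python
from workcell import *
print(finish_job(), state()['time_s'])
```

```text
the job is handed in; nothing more can be done
the job is handed in; nothing more can be done
```

The rack is between the guides with its nose on the back stop. All four vials are under and past the height bar, and the job is handed in. The last clock reading was 24.2 s of the 72 s allowed.

- **Pressing:** I pressed each vial with the closed fingertips, at most about 14 N. All four stopped firm at the same height: TCP z 0.0801 to 0.0802 m, a cap height of about 50 mm above the rack's underside. Vial 2 clearly slid down about 3 mm or more at 5 to 6 N. The other three moved little or not at all.
- **Sliding:** I gripped the tail plate, squared the rack to the lane (5.4° and 18 mm at the grip), and pushed it in small steps. The drag stayed at 5 to 6.5 N the whole way, and nothing caught on the bar.
- **Back stop:** The rack met the stop at TCP y about -0.009 m. I held it there at 15 to 16 N for about 1.3 s, then released and withdrew upwards.
- **Last checks:** The top and scene pictures show the rack seated, with vial 3 at the same pixel before and after release. The bar is between vial 0 and the grip plate. The gripper is clear, with about 0 N on the wrist. The bottle, spare vial and box, where they show in these pictures, look unmoved; the beaker was outside these crops.

**One disagreement:** Cap heights estimated from the wrist camera did not match the touch readings. After pressing they came out between 47 and 59 mm, because a nearly overhead view measures height poorly. I relied on the touch readings, and the clear pass under the bar agrees with them.

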